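# Hang the washed hopper wheel on the high hook

## Robot

A 7-joint arm with a two-finger parallel gripper is mounted at the origin on the work surface. World frame = base frame: x ahead of the robot, y to its left, z up, the work surface at z = 0. Lengths are in m, angles in degrees, forces in N, time in s.
With the tool pointing down it reaches from about 0.4 to 0.85 m from the base axis. Payload 10.4 kg.
Tool frame: the origin (TCP) lies at the very end of the fingers, on their centre line; the grasp point (between the pads) lies 19 mm behind it; z points along the fingers, y is the line along which they close (so a half turn about z gives the same grasp; the last joint's range is limited). The gripper opens to 87 mm and grips with 3 to 60 N. Pads are 19 mm wide; open, the fingers measure 117 mm over their backs; the gripper's body (75 mm by 190 mm) begins 51 mm behind the grasp point.
Start: joints at [-68.274, 19.034, -3.707, 83.658, 1.238, 77.344, -5.071], TCP at [0.244, 0.575, 0.223] pointing down, gripper open.
Joint ranges: [-148.97, 148.97], [-28.65, 121.19], [-84.17, 76.75], [9.2, 138.47], [-72.65, 252.65], [3.7, 117.97], [-149.18, 149.18]. Speed limits (degrees/s): [127.2, 127.2, 159.86, 159.86, 180, 180, 180].

## Interface

Orientations are given as a 3x3 rotation matrix whose columns are the frame's x, y, z axes.
In Python, from plant import env gives the robot as it stands.
- The arm moves only by the tool drive_tool, never from a script. Its argument "deltas" is a list of rows, each an object with "turn": the turn, a rotation vector about the world's x, y, z in rad, a list of three; "linear": the shift along the world's x, y, z in units of 40 mm (1.0 is 40 mm), a list of three; "gripper": the opening, from 0 (shut) to 1 (fully open). A call has 1 to 20 rows; each row shifts and turns the commanded pose from where the row before left it; what a row does not reach is not made up. A row lasts 1/8 s, in which the tool goes at most 62.5 mm and 10.7 degrees, less where a joint would pass 70% of its speed; a pose out of reach is approached as far as the arm can. A call is refused whole if a number of a shift passes 1 or a number of a turn 0.188, either way. A call with a gripper value outside its range is refused whole. The fingers move at their own pace and stop on an object; the grip force is fixed at half the most. Time passes only in rows, so rows that do not move let the fingers close. It gives the time, the measured TCP pose, the force, the opening and the grip force at its end, in the units of the state.
- env.get_obs(): the state, without advancing time (a new reading comes with each control period).
- env.snapshot(name): name is "scene" or "top" or "wrist"; returns (picture, depth): 384x512x3 uint8, red, green, blue; 384x512 float32, m along the optical axis (not along the pixel's ray), 0 where there is no reading.
- env.camera_params(name): a dict with "fovy" (degrees; the focal length in pixels is half the picture's height over the tangent of half this angle, whatever the lens; pixels are square), "cx", "cy" (the principal point, pixels), "k1" (the pictures are not rectified: a ray, as slopes to the right and down, at radius r is drawn at 1 + k1 r^2 times it, then the intrinsics apply), "eye" and "attitude" of the camera in the world; the wrist camera has in their place "hand_eye" (4x4, takes a point from camera to tool coordinates, whose origin is the TCP and whose axes are the flange's). Camera axes: x right, y up, looking along -z (the intrinsics and any distortion apply to the point x, -y, -z); pixel columns grow to the right and rows downward; lengths in m; the calibration is good to about 2 mm. A picture is of the moment at which its call begins: read the wrist's pose just before it. camera_params takes no time and is no camera call.
- env.job_done(): hands the job in; it is judged then, once.
The state is a dict: "t": time; "qpos": joint angles; "qvel": joint speeds; "tau": joint torques, N m; "ee_pos": TCP position; "eef_rot": TCP orientation; "force": force on the tool from outside, world axes, zero at the start; "ft_torque": the same for the moment, N m; "finger_gap": finger opening in m; "grip_force": force on a finger pad.
Only numpy, scipy, OpenCV 4.12 (cv2) and the standard library are available. Lean on these libraries where they do the work, as an engineer would, in place of code of your own. Each camera call takes 0.05 s, during which the arm holds its last target. There are 200 camera calls.

## Task

Lift the spoked stirring wheel out of its drying rack by the rim and hang the rim over both prongs of the high J-hook, feeling for the prongs because the hook's height is set by hand. With its weight on the prongs, slide the wheel back under the two retaining lips until it is fully home against the stops, then let go; be gentle, never forcing or dropping it on the hook with more than 25 N, and leave the tin, the cup and the jar where they are.

Things in the scene. Friction and masses are not known exactly. Their poses are not given: they have to be found in the camera images.
- wheel: Loose aluminium wheel, upright in the rack, 0.3-0.55 kg. Rim: outer dia 190 mm, inner dia 166 (12 deep radially), 14 wide along the axle. Hub dia 32, 20 long; three round spokes 8 thick, one straight up. Origin: hub centre, about 105 mm above the counter at the start. Own x = axle (level), z = along the spoke that is up.
- rim_top (a point): Top of the rim where the upright spoke meets it, on the outer face, mid-width; 95 mm from the hub centre, 200 mm above the counter at the start. Grip the rim here from above, one finger on each flat side (closing along the axle, 14 mm); the fingers may straddle the spoke.
- rack: White plastic drying rack, fixed: base 110 x 170 x 12 mm, four steel pins 8 thick and up to 92 mm high hold the wheel upright with 2.5 mm play each side; two low chocks stop it rolling. Origin: underside centre, on the counter under the wheel; the axle lies along its x. The wheel leaves straight up.
- stand: Dark steel hook stand, fixed. Origin: on the counter under the home place. x points from the open prong tips to the post (75 mm behind the origin), y across. A head on the telescopic post has two level J-prongs, 10 mm round bars along x at y = +-40 mm. Their axis is 240 to 276 mm above the counter: set by hand, held firmly, NOT measured, to be felt or seen.
- tips (a point): On the counter under the prongs' upturned tips, x = -60 mm of the stand. Tips rise to 25 mm above the prongs' axis. Pass the rim over them from in front: with the wheel centre 243 mm above the counter they pass under the rim and clear of the spokes at any hook height. From 11 mm behind this point to the lips the prongs are open on top. Resting on both, wheel centre is 67 mm below their axis.
- lips (a point): On the counter under the front edges of the retaining lips, x = -8 mm of the stand. A lip 14 mm wide is over each prong, underside 28 mm above the prongs' axis (6 mm over a resting rim; screws to 44). Back stops face forward at x = +10: home is wheel centre at x = +3 mm. Stops and prongs are hard: meet them at 10 mm/s or less. Between the prongs is finger room back to a crossbar at x = 66.
- tin: White tin, loose, 64 mm diameter, 75 mm high; origin under its centre. Leave it alone.
- sample_cup: Grey open cup, loose, 60 mm rim diameter, 60 mm high; origin under its centre. Leave it alone.
- sweet_jar: Amber glass jar with steel lid, 70 mm diameter, 110 mm high, loose; origin under its centre. Leave it alone.
There are look-alikes about, which are no part of the job. What is meant by the wheel is not blue, and is the smaller of those in its own colour.

How it is judged (in metres and radians):
On the way, in this order (a step that is already met when the one before it is completed fails the run):
1. the wheel is lifted clear of the rack in the fingers (height (world z) of wheel above 0.15 m and contact force between wheel and rack below 0.1 N and contact force between wheel and the fingers above 1 N), for 0.1 s.
2. the rim bears on the prongs of the hook (contact force between wheel and stand above 1 N and x of wheel in the frame of stand between -0.052 and 0.01 m and z of wheel in the frame of stand between 0.165 and 0.214 m), for 0.1 s.
At the end, for the whole second after the job is handed in: The wheel hangs free and at rest with its rim on both prongs under the lips, its centre within 6 mm of fully home (3 mm from the stand's origin towards the post), within 10 mm of the middle of the prongs, its axle within 7 degrees of the prongs' direction, released by the fingers (x of wheel in the frame of stand between -0.003 and 0.01 m and y of wheel in the frame of stand between -0.01 and 0.01 m and z of wheel in the frame of stand between 0.166 and 0.2115 m and angle between the x axis of wheel and the x axis of stand, either way round below 0.12 rad and contact force between wheel and stand above 2 N and contact force between wheel and the fingers below 0.05 N and linear speed of wheel below 0.02 m/s); the robot touches nothing.
It fails at once if the wheel is forced against or dropped on the hook with more than 25 N (contact force between wheel and stand above 25 N).
It fails at once if the tin, the cup or the jar is shifted by more than 15 mm (distance of any of tin, sample_cup, sweet_jar from where it was at the start of the episode above 0.015 m).
It also fails if it takes over 72 s, if anything falls off the work surface, if the arm or the gripper's body presses on something with over 40 N, if the wrist force passes 120 N, or if a joint passes its speed limit or range.

## Working session

There is one attempt and no reset: what is moved stays moved. The work goes in short steps, Python scripts to look and compute and a tool call to move; the robot and the scene stay as the last step left them, time stands still between calls to the robot, and variables do not carry over. Pictures are saved under pics/ and viewed, at most 10 in all, crops included, and the job is handed in when it is done.

Besides the shell and the picture viewer there is one more tool, called after "Request:" as name([rows], argument=value, ...), one row to a line, values as JSON. drive_tool: Moves the arm, as the interface text tells. Its arguments: {"type":"object","properties":{"deltas":{"type":"array","items":{"type":"object","properties":{"turn":{"type":"array","items":{"type":"number"}},"linear":{"type":"array","items":{"type":"number"}},"gripper":{"type":"number"}}}}},"required":["deltas"]}

```bash
mkdir -p pics; cat > h.py <<'E'
import numpy as np,cv2
from plant import env
def shot(n):
    o=env.get_obs(); im,d=env.snapshot(n); np.savez(f'pics/{n}.npz',im=im,d=d,p=o['ee_pos'],R=o['eef_rot']); return im,d
def cam(n,o=None):
    c=env.camera_params(n); f=192/np.tan(np.radians(c['fovy'])/2)
    if 'hand_eye' in c:
        T=np.eye(4);T[:3,:3]=np.array(o['R']);T[:3,3]=o['p'];T=T@np.array(c['hand_eye']);return c,f,T[:3,:3],T[:3,3]
    A=np.array(c['attitude']); return c,f,A,np.array(c['eye'])
def cloud(n):
    z=np.load(f'pics/{n}.npz');c,f,R,e=cam(n,z);d=z['d']
    v,u=np.mgrid[:384,:512];x=(u-c['cx'])/f;y=(v-c['cy'])/f
    a,b=x.copy(),y.copy()
    for _ in range(8):
        s=1+c['k1']*(a*a+b*b);a=x/s;b=y/s
    P=np.stack([a*d,-b*d,-d],-1)@R.T+e
    P[d==0]=np.nan
    return z['im'],P
E
python3 - <<'E'
from h import *
a,_=shot('scene');b,_=shot('top');w,_=shot('wrist')
for n,i in(('s',a),('t',b),('w',w)):cv2.imwrite(f'pics/{n}0.png',i[:,:,::-1])
m=np.hstack([a,b]); cv2.imwrite('pics/st.png',cv2.resize(np.vstack([a,b]),(0,0),fx=.78,fy=.78)[:,:,::-1])
print({n:env.camera_params(n) for n in('scene','top','wrist')}); print(env.get_obs())
E
```

```text
{'scene': {'fovy': 56.64279977878249, 'cx': 255.16762035983504, 'cy': 198.36723014210952, 'k1': -0.08817559295472199, 'eye': array([1.27840135, 0.31862618, 0.68117632]), 'attitude': array([[-0.41125291, -0.49542196,  0.76513275],
       [ 0.91151467, -0.22671437,  0.34313495],
       [ 0.00347   ,  0.83854498,  0.54482133]])}, 'top': {'fovy': 53.13053439025853, 'cx': 255.51511221006763, 'cy': 189.12390170530185, 'k1': 0.011722562047984707, 'eye': array([ 0.4471624 , -0.00423677,  1.02914114]), 'attitude': array([[ 0.02029126,  0.99133049, -0.12981573],
       [-0.99973736,  0.01873496, -0.01319869],
       [-0.01065217,  0.13004946,  0.99145029]])}, 'wrist': {'fovy': 61.92684334858608, 'cx': 255.49872757786972, 'cy': 190.7169444967372, 'k1': -0.035797596561608386, 'hand_eye': array([[ 8.50562861e-04,  9.57161351e-01,  2.89553838e-01,
         7.94937427e-02],
       [ 9.99999040e-01, -4.97516462e-04, -1.29288051e-03,
        -6.78603383e-04],
       [-1.09343746e-03,  2.89554660e-01, -9.57160855e-01,
        -1.63319358e-01],
       [ 0.00000000e+00,  0.00000000e+00,  0.00000000e+00,
         1.00000000e+00]])}}
{'t': 0.15, 'qpos': array([-68.27593436,  19.06402035,  -3.70749857,  83.69428433,
         1.2381348 ,  77.34279529,  -5.06918002]), 'qvel': array([-0.02768468, -0.18522988,  0.03375184, -0.17999009,  0.05045954,
        0.00250008,  0.06545885]), 'tau': array([ 1.33680878e-03, -6.23630404e+01,  2.50839873e-02, -3.90141535e+01,
       -6.12552767e-02,  3.72738449e-02,  8.75924297e-05]), 'ee_pos': array([0.24428362, 0.57497182, 0.22193833]), 'eef_rot': array([[-9.20396141e-01,  3.90986964e-01, -3.69807854e-04],
       [ 3.90987136e-01,  9.20395597e-01, -1.00278927e-03],
       [-5.17080135e-05, -1.06755349e-03, -9.99999429e-01]]), 'force': array([0.30275797, 0.75030898, 0.2411345 ]), 'ft_torque': array([-0.05171236,  0.00281945,  0.03854627]), 'grip_force': 0.0, 'finger_gap': 0.08699642667514038}
```

View pics/st.png

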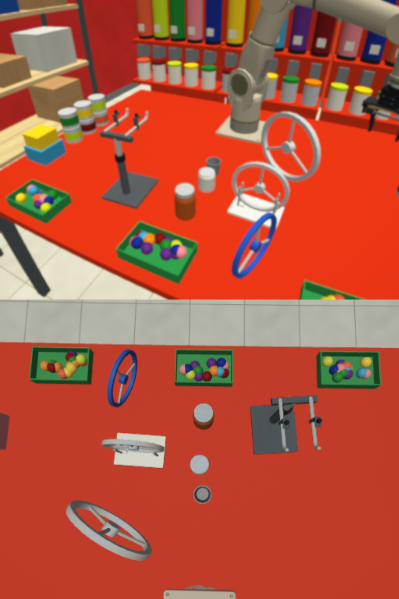

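Scene (upper) and top (lower) candidates, in composite pixels: the silver wheel in the white rack (scene 260,187; top 133,447), a bigger silver wheel leaning alone (scene 292,145; top 108,530) and a blue wheel (scene 254,245; top 123,377). I choose the racked one because it is silver, the smaller of the two, and in the rack. The stand is at scene 128,170 and top 290,425, with its tips towards the robot.

```bash
python3 - <<'E'
from h import *
for n in('scene','top'):
    im,P=cloud(n); np.save(f'pics/{n}P.npy',P)
    hsv=cv2.cvtColor(im,cv2.COLOR_RGB2HSV); Z=P[...,2]
    print(n)
    # rack wheel region
    win={'scene':(285,210,385,285),'top':(125,165,220,215)}[n]
    m=np.zeros(Z.shape,bool); m[win[1]:win[3],win[0]:win[2]]=1
    w=m&(Z>.03)&(Z<.23)&(hsv[...,1]<90)
    Q=P[w]; 
    for lo,hi in((.03,.1),(.1,.15),(.15,.185),(.185,.197),(.197,.21)):
        q=Q[(Q[:,2]>lo)&(Q[:,2]<hi)]
        if len(q):print(lo,hi,len(q),q.min(0).round(4),q.max(0).round(4),np.median(q,0).round(4))
    win={'scene':(120,120,205,260),'top':(310,110,420,205)}[n]
    m=np.zeros(Z.shape,bool); m[win[1]:win[3],win[0]:win[2]]=1
    Q=P[m&(Z>.0)]
    for lo,hi in((.003,.03),(.03,.2),(.2,.23),(.23,.25),(.25,.265),(.265,.28),(.28,.3),(.3,.33)):
        q=Q[(Q[:,2]>lo)&(Q[:,2]<hi)]
        if len(q):print('st',lo,hi,len(q),q.min(0).round(4),q.max(0).round(4),np.median(q,0).round(4))
a=cv2.imread('pics/s0.png')[120:280,110:410];b=cv2.imread('pics/t0.png')[100:210,120:430]
a=cv2.resize(a,(775,413),interpolation=cv2.INTER_CUBIC)[:,:];b=cv2.resize(b,(775,275),interpolation=cv2.INTER_CUBIC)
cv2.imwrite('pics/c1.png',cv2.resize(np.vstack([a,b]),(0,0),fx=.85,fy=.85))
E
```

```text
scene
0.03 0.1 580 [0.3519 0.1225 0.0301] [0.5892 0.3301 0.0999] [0.5706 0.2439 0.0676]
0.1 0.15 289 [0.5563 0.1214 0.1002] [0.7183 0.3061 0.1498] [0.5743 0.2171 0.1188]
0.15 0.185 242 [0.5584 0.132  0.1501] [0.7813 0.2964 0.1849] [0.5726 0.2677 0.1703]
0.185 0.197 150 [0.5598 0.1661 0.185 ] [0.7955 0.266  0.197 ] [0.5728 0.235  0.1914]
0.197 0.21 53 [0.5609 0.193  0.1971] [0.5759 0.2402 0.2011] [0.5699 0.2207 0.1986]
st 0.003 0.03 2230 [-0.2536 -0.7802  0.003 ] [ 0.7446 -0.1585  0.0299] [ 0.6338 -0.2577  0.0114]
st 0.03 0.2 1122 [ 0.2007 -0.7721  0.0301] [ 0.6992 -0.2255  0.1991] [ 0.3403 -0.6946  0.1081]
st 0.2 0.23 74 [ 0.6755 -0.249   0.2001] [ 0.6914 -0.2321  0.2298] [ 0.686  -0.2374  0.2153]
st 0.23 0.25 177 [ 0.616  -0.3005  0.2306] [ 0.6941 -0.181   0.25  ] [ 0.688  -0.2363  0.2442]
st 0.25 0.265 506 [ 0.5472 -0.3036  0.25  ] [ 0.6941 -0.1822  0.265 ] [ 0.6721 -0.2377  0.2575]
st 0.265 0.28 125 [ 0.544  -0.2958  0.265 ] [ 0.6802 -0.1994  0.2796] [ 0.6186 -0.2793  0.2718]
st 0.28 0.3 139 [ 0.5398 -0.296   0.2801] [ 0.6276 -0.1994  0.2996] [ 0.6177 -0.2157  0.2907]
st 0.3 0.33 
[... 558 characters left out ...]
.1364  0.0294] [ 0.6474 -0.2398  0.0122]
st 0.03 0.2 237 [ 0.6613 -0.4157  0.0314] [ 0.7993 -0.2252  0.1996] [ 0.6705 -0.235   0.1221]
st 0.2 0.23 35 [ 0.6693 -0.2457  0.2005] [ 0.6788 -0.2327  0.2293] [ 0.6717 -0.2367  0.2155]
st 0.23 0.25 68 [ 0.6665 -0.2995  0.2311] [ 0.682  -0.1825  0.2499] [ 0.6706 -0.2392  0.246 ]
st 0.25 0.265 852 [ 0.5516 -0.3017  0.25  ] [ 0.6943 -0.1825  0.265 ] [ 0.6721 -0.2458  0.259 ]
st 0.265 0.28 275 [ 0.5378 -0.2939  0.265 ] [ 0.6863 -0.1984  0.28  ] [ 0.6063 -0.2791  0.2663]
st 0.28 0.3 209 [ 0.5377 -0.2952  0.2807] [ 0.6259 -0.1994  0.2995] [ 0.6051 -0.2799  0.2937]
st 0.3 0.33 67 [ 0.6023 -0.2929  0.3003] [ 0.6198 -0.2021  0.3066] [ 0.6102 -0.2808  0.304 ]
```

View pics/c1.png

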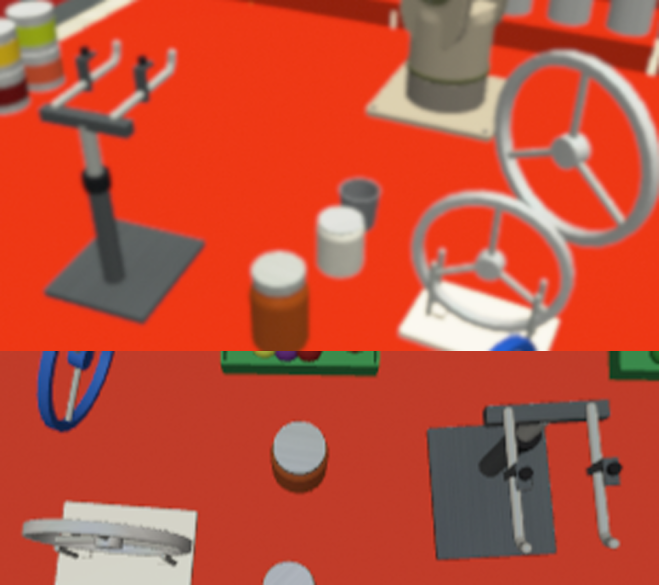

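The crop shows the racked silver wheel with one spoke up, held by pins, clearly smaller than the silver wheel behind it. The stand has two prongs with upturned tips towards the robot, and a lip with screw over each. Next I fit both frames.

```bash
python3 - <<'E'
from h import *
from scipy.optimize import least_squares
W={}
for n in('scene','top'):
    z=np.load(f'pics/{n}.npz');im=z['im'];P=np.load(f'pics/{n}P.npy');Q=P[~np.isnan(P[...,2])]
    S=cv2.cvtColor(im,cv2.COLOR_RGB2HSV)[...,1][~np.isnan(P[...,2])]
    k=(Q[:,0]>.54)&(Q[:,0]<.59)&(Q[:,1]>.1)&(Q[:,1]<.32)&(Q[:,2]>.11)&(Q[:,2]<.215)&(S<100)
    q=Q[k]
    # top ridge points: rim outer. fit torus-like box section residual
    def res(p):
        c=p[:3];a=p[3];ax=np.array([np.cos(a),np.sin(a),0]);d=q-c;u=d@ax;r=np.hypot(d@np.array([-np.sin(a),np.cos(a),0]),d[:,2])
        m=r>.075
        dx=np.abs(u)-.007;dr=np.abs(r-.089)-.006
        sd=np.hypot(np.maximum(dx,0),np.maximum(dr,0))+np.minimum(np.maximum(dx,dr),0)
        return np.where(m,sd,0)
    f=least_squares(res,[.566,.212,.105,0],x_scale=[.01,.01,.01,.1],loss='soft_l1',f_scale=.002)
    print(n,len(q),'wheel c,yaw',f.x[:3].round(4),np.degrees(f.x[3]).round(2),'rms',np.sqrt(np.mean(res(f.x)**2)).round(4))
    # stand
    k=(Q[:,0]>.535)&(Q[:,0]<.66)&(Q[:,1]>-.32)&(Q[:,1]<-.17)&(Q[:,2]>.235)&(Q[:,2]<.33)
    q2=Q[k]
    def seg(d,a,b):
        ab=b-a;t=np.clip((d-a)@ab/(ab@ab),0,1);return np.linalg.norm(d-a-t[:,None]*ab,axis=1)
    def res2(p):
        x,y,h,a=p;c,s=np.cos(a),np.sin(a);d=q2-[x,y,0];X=d[:,0]*c+d[:,1]*s;Y=-d[:,0]*s+d[:,1]*c
        L=np.stack([X,Y,q2[:,2]-h],1);r=[]
        for sy in(-.04,.04):
            r+= [seg(L,np.array([-.06,sy,0]),np.array([.06,sy,0]))-.005, seg(L,np.array([-.06,sy,0]),np.array([-.06,sy,.022]))-.005]
        r=np.stack(r);v=r[np.abs(r).argmin(0),np.arange(len(q2))]
        return np.where((q2[:,2]>h+.010)&(X>-.03),0,v)
    f=least_squares(res2,[.607,-.245,.26,-.05],x_scale=[.01,.01,.01,.1],loss='soft_l1',f_scale=.002)
    print(len(q2),'stand',f.x[:3].round(4),np.degrees(f.x[3]).round(2),'rms',np.sqrt(np.mean(res2(f.x)**2)).round(4))
    # base plate
    k=(np.abs(Q[:,0]-.64)<.13)&(np.abs(Q[:,1]+.24)<.13)&(np.abs(Q[:,2]-.011)<.006)&(S<120)
    print('base',cv2.minAreaRect(Q[k][:,:2].astype(np.float32)))
    k=(Q[:,2]>.3)&(Q[:,1]<-.18)&(Q[:,1]>-.31)&(Q[:,0]>.5)&(Q[:,0]<.7); 
    for yy in(-1,1):
        t=Q[k&((Q[:,1]+.247)*yy>0)];print('screw',t.mean(0).round(4),t[:,2].max().round(4))
    for lab,cx,cy in(('obj',.55,.0),):
        k=(Q[:,2]>.05)&(Q[:,2]<.13)&(abs(Q[:,1])<.12)&(Q[:,0]>.3)&(Q[:,0]<.75);t=Q[k]
        for lo,hi in((.05,.065),(.066,.08),(.1,.115)):
            u=t[(t[:,2]>lo)&(t[:,2]<hi)];print(lo,len(u),np.percentile(u,[3,50,97],axis=0).round(3).tolist() if len(u) else '')
E
```

```text
scene 695 wheel c,yaw [0.566  0.2136 0.1048] -3.27 rms 0.001
504 stand [ 0.6076 -0.2478  0.2598] 4.99 rms 0.0016
base ((0.6526186466217041, -0.24251507222652435), (0.16859368979930878, 0.14808058738708496), 3.801480293273926)
screw [ 0.6149 -0.2868  0.3034] 0.3052
screw [ 0.61   -0.2079  0.3027] 0.3048
0.05 356 [[0.397, -0.027, 0.05], [0.542, 0.01, 0.057], [0.711, 0.038, 0.065]]
0.066 368 [[0.495, -0.018, 0.067], [0.536, 0.013, 0.074], [0.711, 0.034, 0.079]]
0.1 376 [[0.651, -0.026, 0.101], [0.682, 0.001, 0.109], [0.707, 0.027, 0.112]]
top 594 wheel c,yaw [0.5661 0.2137 0.1059] -3.23 rms 0.0011
822 stand [ 0.6069 -0.2476  0.2606] 4.38 rms 0.0012
base ((0.6638460159301758, -0.24913454055786133), (0.19540122151374817, 0.1605946570634842), 4.214705944061279)
screw [ 0.6132 -0.2864  0.3039] 0.3061
screw [ 0.6075 -0.2072  0.3039] 0.3066
0.05 189 [[0.394, -0.031, 0.052], [0.436, -0.001, 0.06], [0.652, 0.03, 0.065]]
0.066 490 [[0.49, -0.021, 0.068], [0.518, 0.006, 0.076], [0.65, 0.033, 0.079]]
0.1 483 [[0.648, -0.028, 0.108], [0.675, -0.001, 0.111], [0.702, 0.024, 0.114]]
```

Request:
drive_tool([
  {"linear":[0,0,1],"gripper":1},
  {"linear":[0,0,1],"gripper":1},
  {"linear":[0,0,1],"gripper":1},
  {"linear":[0,0,1],"gripper":1},
  {"linear":[0,0,1],"gripper":1},
  {"linear":[0.671,-0.753,0],"turn":[0,0,-0.1022],"gripper":1},
  {"linear":[0.671,-0.753,0],"turn":[0,0,-0.1022],"gripper":1},
  {"linear":[0.671,-0.753,0],"turn":[0,0,-0.1022],"gripper":1},
  {"linear":[0.671,-0.753,0],"turn":[0,0,-0.1022],"gripper":1},
  {"linear":[0.671,-0.753,0],"turn":[0,0,-0.1022],"gripper":1},
  {"linear":[0.671,-0.753,0],"turn":[0,0,-0.1022],"gripper":1},
  {"linear":[0.671,-0.753,0],"turn":[0,0,-0.1022],"gripper":1},
  {"linear":[0.671,-0.753,0],"turn":[0,0,-0.1022],"gripper":1},
  {"linear":[0.671,-0.753,0],"turn":[0,0,-0.1022],"gripper":1},
  {"linear":[0.671,-0.753,0],"turn":[0,0,-0.1022],"gripper":1},
  {"linear":[0.671,-0.753,0],"turn":[0,0,-0.1022],"gripper":1},
  {"linear":[0.671,-0.753,0],"turn":[0,0,-0.1022],"gripper":1},
  {"linear":[0,0,0],"gripper":1},
  {"linear":[0,0,0],"gripper":1},
])

```text
$.deltas[0]: bad value
```

Request:
drive_tool([
  {"linear":[0,0,1],"turn":[0,0,0],"gripper":1},
  {"linear":[0,0,1],"turn":[0,0,0],"gripper":1},
  {"linear":[0,0,1],"turn":[0,0,0],"gripper":1},
  {"linear":[0,0,1],"turn":[0,0,0],"gripper":1},
  {"linear":[0,0,1],"turn":[0,0,0],"gripper":1},
  {"linear":[0.671,-0.753,0],"turn":[0,0,-0.1022],"gripper":1},
  {"linear":[0.671,-0.753,0],"turn":[0,0,-0.1022],"gripper":1},
  {"linear":[0.671,-0.753,0],"turn":[0,0,-0.1022],"gripper":1},
  {"linear":[0.671,-0.753,0],"turn":[0,0,-0.1022],"gripper":1},
  {"linear":[0.671,-0.753,0],"turn":[0,0,-0.1022],"gripper":1},
  {"linear":[0.671,-0.753,0],"turn":[0,0,-0.1022],"gripper":1},
  {"linear":[0.671,-0.753,0],"turn":[0,0,-0.1022],"gripper":1},
  {"linear":[0.671,-0.753,0],"turn":[0,0,-0.1022],"gripper":1},
  {"linear":[0.671,-0.753,0],"turn":[0,0,-0.1022],"gripper":1},
  {"linear":[0.671,-0.753,0],"turn":[0,0,-0.1022],"gripper":1},
  {"linear":[0.671,-0.753,0],"turn":[0,0,-0.1022],"gripper":1},
  {"linear":[0.671,-0.753,0],"turn":[0,0,-0.1022],"gripper":1},
  {"linear":[0,0,0],"turn":[0,0,0],"gripper":1},
  {"linear":[0,0,0],"turn":[0,0,0],"gripper":1},
])

```text
t: 2.52
ee_pos: [0.5661, 0.2145, 0.4223]
eef_rot: [[0.056, 0.998, -0.001], [0.998, -0.056, 0.0], [0.0, -0.001, -1.0]]
force: [0.1, 0.2, 0.3]
finger_gap: 0.0869
grip_force: 0.0
```

```bash
python3 - <<'E'
from h import *
im,_=shot('wrist');cv2.imwrite('pics/w1.png',im[:,:,::-1])
im,P=cloud('wrist');Q=P.reshape(-1,3);Q=Q[~np.isnan(Q[:,2])]
k=(abs(Q[:,0]-.566)<.04)&(abs(Q[:,1]-.21)<.12)&(Q[:,2]>.12)&(Q[:,2]<.22);q=Q[k];t=q[q[:,2]>.19]
print(len(q),t.min(0),t.max(0),np.median(t,0))
def res(p):
    c=p[:3];a=p[3];d=q-c;u=d@[np.cos(a),np.sin(a),0];r=np.hypot(d@[-np.sin(a),np.cos(a),0],d[:,2])
    dx=np.abs(u)-.007;dr=np.abs(r-.089)-.006
    sd=np.hypot(np.maximum(dx,0),np.maximum(dr,0))+np.minimum(np.maximum(dx,dr),0)
    return np.where(r>.075,sd,0)
from scipy.optimize import least_squares
f=least_squares(res,[.566,.2137,.105,-.05],x_scale=[.01,.01,.01,.1],loss='soft_l1',f_scale=.002);print(f.x,np.degrees(f.x[3]),np.sqrt(np.mean(res(f.x)**2)))
E
```

```text
1407 [0.55786939 0.16875441 0.19001793] [0.57526404 0.25940922 0.20275255] [0.56691537 0.21755618 0.19847229]
[ 0.56636732  0.21365946  0.10589868 -0.05067645] -2.9035465030645424 0.0007009633884609916
```

View pics/w1.png

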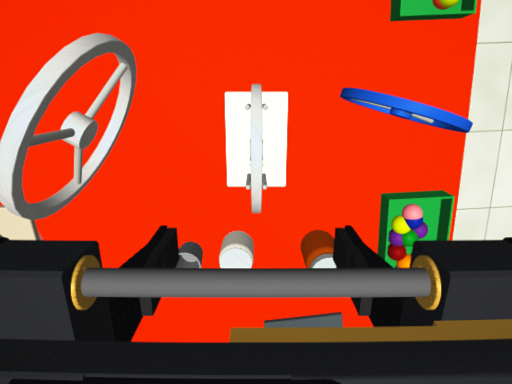

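```bash
python3 - <<'E'
from h import *
for n in('scene','top','wrist'):
    P=cloud(n)[1].reshape(-1,3);P=P[~np.isnan(P[:,2])]
    k=(P[:,0]>.44)&(P[:,0]<.69)&(P[:,1]>.15)&(P[:,1]<.28)&(P[:,2]<.3)&(abs(P[:,0]-.566)>.02);print(n,P[k][P[k][:,2].argmax()] if n!='wrist' else P[k&(P[:,2]<.25)][:,2].max())
    k=(P[:,0]>.3)&(P[:,0]<.49)&(P[:,1]>.1)&(P[:,1]<.4)&(P[:,2]<.35);print(' big',P[k].max(0),P[k&(P[:,2]>.05)].max(0))
E
```

```text
scene [0.58665183 0.27459272 0.09207677]
 big [0.48997763 0.39978662 0.27177388] [0.40238839 0.37995102 0.27177388]
top [0.54511921 0.15151463 0.09234413]
 big [0.48998861 0.39992295 0.27596146] [0.39995307 0.3702057  0.27596146]
wrist 0.09515618485837618
 big [0.48998785 0.39999925 0.27400225] [0.40101416 0.37978586 0.27400225]
```

Request:
drive_tool([
  {"linear":[0,0,-0.9],"turn":[0,0,0],"gripper":1},
  {"linear":[0,-0.02,-0.9],"turn":[0,0,0],"gripper":1},
  {"linear":[0,0,-0.9],"turn":[0,0,0],"gripper":1},
  {"linear":[0,0,-0.8],"turn":[0,0,0],"gripper":1},
  {"linear":[0,0,0],"turn":[0,0,0],"gripper":1},
  {"linear":[0,0,0],"turn":[0,0,0],"gripper":1},
])

```text
t: 3.32
ee_pos: [0.5666, 0.2139, 0.2842]
eef_rot: [[0.056, 0.998, 0.002], [0.998, -0.056, 0.001], [0.001, 0.002, -1.0]]
force: [0.6, -0.1, 0.7]
finger_gap: 0.0871
grip_force: 0.0
```

Request:
drive_tool([
  {"linear":[0,0,-0.7],"turn":[0,0,0],"gripper":1},
  {"linear":[0,0,-0.7],"turn":[0,0,0],"gripper":1},
  {"linear":[0,0,-0.5],"turn":[0,0,0],"gripper":1},
  {"linear":[0,0,-0.4],"turn":[0,0,0],"gripper":1},
  {"linear":[0,0,-0.4],"turn":[0,0,0],"gripper":1},
  {"linear":[0,0,0],"turn":[0,0,0],"gripper":0.4},
  {"linear":[0,0,0],"turn":[0,0,0],"gripper":0},
  {"linear":[0,0,0],"turn":[0,0,0],"gripper":0},
  {"linear":[0,0,0],"turn":[0,0,0],"gripper":0},
  {"linear":[0,0,0],"turn":[0,0,0],"gripper":0},
  {"linear":[0,0,0],"turn":[0,0,0],"gripper":0},
  {"linear":[0,0,0],"turn":[0,0,0],"gripper":0},
])

```text
t: 4.82
ee_pos: [0.5665, 0.213, 0.1746]
eef_rot: [[0.057, 0.998, 0.0], [0.998, -0.057, 0.0], [0.0, 0.0, -1.0]]
force: [0.6, 0.6, -0.2]
finger_gap: 0.0247
grip_force: 0.0
```

Request:
drive_tool([
  {"linear":[0,0,0],"turn":[0,0,0],"gripper":0},
  {"linear":[0,0,0],"turn":[0,0,0],"gripper":0},
  {"linear":[0,0,0],"turn":[0,0,0],"gripper":0},
  {"linear":[0,0,0],"turn":[0,0,0],"gripper":0},
])

```text
t: 5.32
ee_pos: [0.5665, 0.213, 0.1746]
eef_rot: [[0.057, 0.998, 0.0], [0.998, -0.057, 0.0], [0.0, 0.0, -1.0]]
force: [-0.4, 0.2, 0.3]
finger_gap: 0.0133
grip_force: 30.0
```

Request:
drive_tool([
  {"linear":[0,0,0.1],"turn":[0,0,0],"gripper":0},
  {"linear":[0,0,0.2],"turn":[0,0,0],"gripper":0},
  {"linear":[0,0,0.3],"turn":[0,0,0],"gripper":0},
  {"linear":[0,0,0.4],"turn":[0,0,0],"gripper":0},
  {"linear":[0,0,0.5],"turn":[0,0,0],"gripper":0},
  {"linear":[0,0,0.5],"turn":[0,0,0],"gripper":0},
  {"linear":[0,0,0.5],"turn":[0,0,0],"gripper":0},
  {"linear":[0,0,0.4],"turn":[0,0,0],"gripper":0},
  {"linear":[0,0,0.3],"turn":[0,0,0],"gripper":0},
  {"linear":[0,0,0.2],"turn":[0,0,0],"gripper":0},
  {"linear":[0,0,0.05],"turn":[0,0,0],"gripper":0},
  {"linear":[0,0,0],"turn":[0,0,0],"gripper":0},
  {"linear":[0,0,0],"turn":[0,0,0],"gripper":0},
])

```text
t: 6.95
ee_pos: [0.5663, 0.2129, 0.312]
eef_rot: [[0.057, 0.998, -0.001], [0.998, -0.057, -0.0], [-0.0, -0.001, -1.0]]
force: [-0.0, 0.1, -2.9]
finger_gap: 0.0137
grip_force: 30.0
```

Request:
drive_tool([
  {"linear":[-0.1,-0.2,0],"turn":[0,0,0],"gripper":0},
  {"linear":[-0.125,-0.5,0],"turn":[0,0,0.0095],"gripper":0},
  {"linear":[-0.125,-0.8,0],"turn":[0,0,0.0095],"gripper":0},
  {"linear":[-0.125,-0.95,0],"turn":[0,0,0.0095],"gripper":0},
  {"linear":[-0.125,-0.95,0],"turn":[0,0,0.0095],"gripper":0},
  {"linear":[-0.125,-0.95,0],"turn":[0,0,0.0095],"gripper":0},
  {"linear":[-0.125,-0.95,0],"turn":[0,0,0.0095],"gripper":0},
  {"linear":[-0.125,-0.95,0],"turn":[0,0,0.0095],"gripper":0},
  {"linear":[-0.125,-0.95,0],"turn":[0,0,0.0095],"gripper":0},
  {"linear":[-0.125,-0.95,0],"turn":[0,0,0.0095],"gripper":0},
  {"linear":[-0.125,-0.95,0],"turn":[0,0,0.0095],"gripper":0},
  {"linear":[-0.125,-0.95,0],"turn":[0,0,0.0095],"gripper":0},
  {"linear":[-0.125,-0.8,0],"turn":[0,0,0.0095],"gripper":0},
  {"linear":[-0.125,-0.5,0],"turn":[0,0,0.0095],"gripper":0},
  {"linear":[-0.125,-0.3,0],"turn":[0,0,0.0095],"gripper":0},
  {"linear":[0,-0.1,0],"turn":[0,0,0],"gripper":0},
  {"linear":[0,0,0],"turn":[0,0,0],"gripper":0},
  {"linear":[0,0,0],"turn":[0,0,0],"gripper":0},
])

```text
t: 9.2
ee_pos: [0.4929, -0.2561, 0.3125]
eef_rot: [[-0.077, 0.997, 0.0], [0.997, 0.077, 0.0], [0.0, 0.0, -1.0]]
force: [-0.1, 0.2, -2.8]
finger_gap: 0.0137
grip_force: 30.0
```

```bash
python3 - <<'E'
from h import *
from scipy.optimize import least_squares
im,_=shot('scene');w,_=shot('wrist');t,_=shot('top')
cv2.imwrite('pics/c2.png',np.vstack([cv2.resize(im[40:250,60:380],(640,420))[:,:],cv2.resize(t[90:230,260:473],(640,420))])[:,:,::-1][:840:1]) 
cv2.imwrite('pics/c2.png',cv2.resize(cv2.imread('pics/c2.png'),(450,590)))
o=env.get_obs();print(o['ee_pos'],np.degrees(np.arctan2(o['eef_rot'][1][1],o['eef_rot'][0][1])),o['force'])
for n in('scene','top'):
    P=cloud(n)[1].reshape(-1,3);Q=P[~np.isnan(P[:,2])]
    k=(abs(Q[:,0]-.492)<.035)&(abs(Q[:,1]+.257)<.11)&(Q[:,2]>.14)&(Q[:,2]<.345);q=Q[k]
    def res(p):
        c=p[:3];a,b=p[3:];ax=np.array([np.cos(a)*np.cos(b),np.sin(a)*np.cos(b),np.sin(b)]);d=q-c;u=d@ax;r=np.sqrt(np.maximum((d*d).sum(1)-u*u,0))
        dx=np.abs(u)-.007;dr=np.abs(r-.089)-.006
        sd=np.hypot(np.maximum(dx,0),np.maximum(dr,0))+np.minimum(np.maximum(dx,dr),0)
        return np.where((r>.075)&(r<.11)&(abs(u)<.02),sd,0)
    f=least_squares(res,[.4923,-.257,.243,.077,0],x_scale=[.01,.01,.01,.1,.1],loss='soft_l1',f_scale=.002)
    print(n,len(q),f.x[:3].round(4),np.degrees(f.x[3:]).round(2),np.sqrt(np.mean(res(f.x)**2)))
E
```

```text
[ 0.49275131 -0.25641095  0.31254241] 4.3847076516676085 [-0.41145104 -0.33557968 -2.91983058]
scene 1076 [ 0.4924 -0.2551  0.2437] [ 4.64 -0.53] 0.0027736915387961327
top 577 [ 0.4932 -0.2554  0.2446] [ 5.47 -0.21] 0.0012891958547637204
```

View pics/c2.png

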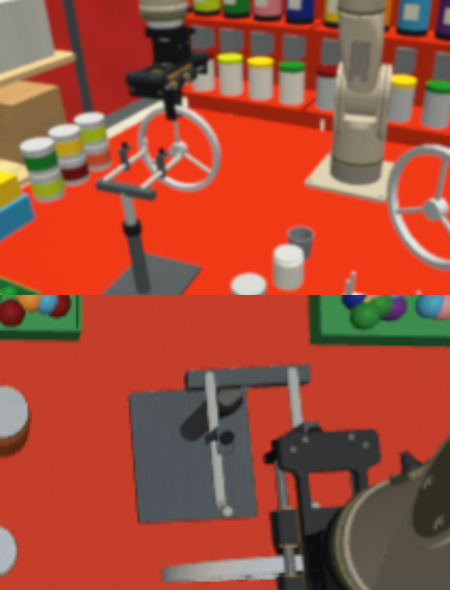

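The scene view shows the wheel (about 180,150) hanging straight in front of the prong tips. In the top view the rim line (230,568) is square to the prongs. I pass it over the tips.

Request:
drive_tool([
  {"linear":[0.1,0.005,0],"turn":[0,0,0],"gripper":0},
  {"linear":[0.18,0.01,0],"turn":[0,0,0],"gripper":0},
  {"linear":[0.2,0.012,0],"turn":[0,0,0],"gripper":0},
  {"linear":[0.2,0.012,0],"turn":[0,0,0],"gripper":0},
  {"linear":[0.2,0.012,0],"turn":[0,0,0],"gripper":0},
  {"linear":[0.2,0.012,0],"turn":[0,0,0],"gripper":0},
  {"linear":[0.2,0.012,0],"turn":[0,0,0],"gripper":0},
  {"linear":[0.2,0.012,0],"turn":[0,0,0],"gripper":0},
  {"linear":[0.2,0.012,0],"turn":[0,0,0],"gripper":0},
  {"linear":[0.2,0.012,0],"turn":[0,0,0],"gripper":0},
  {"linear":[0.16,0.012,0],"turn":[0,0,0],"gripper":0},
  {"linear":[0.08,0.008,0],"turn":[0,0,0],"gripper":0},
  {"linear":[0,0,0],"turn":[0,0,0],"gripper":0},
  {"linear":[0,0,0],"turn":[0,0,0],"gripper":0},
])

```text
t: 11.1
ee_pos: [0.5771, -0.2519, 0.3127]
eef_rot: [[-0.075, 0.997, 0.0], [0.997, 0.075, 0.0], [0.0, 0.0, -1.0]]
force: [0.1, -0.1, -2.6]
finger_gap: 0.0135
grip_force: 30.0
```

Request:
drive_tool([
  {"linear":[0,0,-0.06],"turn":[0,0,0],"gripper":0},
  {"linear":[0,0,-0.1],"turn":[0,0,0],"gripper":0},
  {"linear":[0,0,-0.1],"turn":[0,0,0],"gripper":0},
  {"linear":[0,0,-0.1],"turn":[0,0,0],"gripper":0},
  {"linear":[0,0,-0.1],"turn":[0,0,0],"gripper":0},
  {"linear":[0,0,-0.1],"turn":[0,0,0],"gripper":0},
  {"linear":[0,0,-0.1],"turn":[0,0,0],"gripper":0},
  {"linear":[0,0,-0.1],"turn":[0,0,0],"gripper":0},
  {"linear":[0,0,-0.1],"turn":[0,0,0],"gripper":0},
  {"linear":[0,0,-0.06],"turn":[0,0,0],"gripper":0},
  {"linear":[0,0,-0.03],"turn":[0,0,0],"gripper":0},
  {"linear":[0,0,0],"turn":[0,0,0],"gripper":0},
])

```text
t: 12.6
ee_pos: [0.5773, -0.2518, 0.2746]
eef_rot: [[-0.076, 0.997, 0.0], [0.997, 0.076, -0.0], [-0.0, 0.0, -1.0]]
force: [-0.9, 0.8, -2.8]
finger_gap: 0.0135
grip_force: 30.0
```

Request:
drive_tool([
  {"linear":[0,0,-0.025],"turn":[0,0,0],"gripper":0},
  {"linear":[0,0,-0.025],"turn":[0,0,0],"gripper":0},
  {"linear":[0,0,-0.025],"turn":[0,0,0],"gripper":0},
  {"linear":[0,0,-0.025],"turn":[0,0,0],"gripper":0},
  {"linear":[0,0,-0.025],"turn":[0,0,0],"gripper":0},
  {"linear":[0,0,-0.025],"turn":[0,0,0],"gripper":0},
  {"linear":[0,0,-0.025],"turn":[0,0,0],"gripper":0},
  {"linear":[0,0,-0.025],"turn":[0,0,0],"gripper":0},
])

```text
t: 13.6
ee_pos: [0.5773, -0.2518, 0.2665]
eef_rot: [[-0.076, 0.997, 0.0], [0.997, 0.076, -0.0], [-0.0, 0.0, -1.0]]
force: [-0.2, -0.0, -3.3]
finger_gap: 0.0137
grip_force: 30.0
```

Request:
drive_tool([
  {"linear":[0,0,-0.025],"turn":[0,0,0],"gripper":0},
  {"linear":[0,0,-0.025],"turn":[0,0,0],"gripper":0},
])

```text
t: 13.85
ee_pos: [0.5773, -0.2517, 0.2645]
eef_rot: [[-0.076, 0.997, 0.0], [0.997, 0.076, 0.0], [0.0, 0.0, -1.0]]
force: [-0.0, 0.4, -3.0]
finger_gap: 0.0135
grip_force: 30.0
```

Request:
drive_tool([
  {"linear":[0,0,-0.025],"turn":[0,0,0],"gripper":0},
  {"linear":[0,0,0],"turn":[0,0,0],"gripper":0},
])

```text
t: 14.1
ee_pos: [0.5773, -0.2517, 0.2635]
eef_rot: [[-0.076, 0.997, -0.0], [0.997, 0.076, 0.0], [0.0, -0.0, -1.0]]
force: [0.4, -0.1, -3.4]
finger_gap: 0.0136
grip_force: 30.0
```

Request:
drive_tool([
  {"linear":[0,0,-0.025],"turn":[0,0,0],"gripper":0},
  {"linear":[0,0,0],"turn":[0,0,0],"gripper":0},
])

```text
t: 14.35
ee_pos: [0.5773, -0.2517, 0.2625]
eef_rot: [[-0.076, 0.997, -0.0], [0.997, 0.076, 0.0], [0.0, -0.0, -1.0]]
force: [0.8, -1.0, -2.7]
finger_gap: 0.0138
grip_force: 30.0
```

Request:
drive_tool([
  {"linear":[0,0,-0.015],"turn":[0,0,0],"gripper":0},
  {"linear":[0,0,0],"turn":[0,0,0],"gripper":0},
])

```text
t: 14.6
ee_pos: [0.5773, -0.2517, 0.2619]
eef_rot: [[-0.076, 0.997, 0.0], [0.997, 0.076, 0.0], [0.0, 0.0, -1.0]]
force: [0.4, 0.1, -3.6]
finger_gap: 0.0134
grip_force: 30.0
```

Request:
drive_tool([
  {"linear":[0,0,-0.015],"turn":[0,0,0],"gripper":0},
  {"linear":[0,0,0],"turn":[0,0,0],"gripper":0},
])

```text
t: 14.85
ee_pos: [0.5773, -0.2517, 0.2614]
eef_rot: [[-0.076, 0.997, 0.0], [0.997, 0.076, 0.0], [0.0, 0.0, -1.0]]
force: [0.7, 0.5, -3.0]
finger_gap: 0.0137
grip_force: 30.0
```

Request:
drive_tool([
  {"linear":[0,0,-0.015],"turn":[0,0,0],"gripper":0},
  {"linear":[0,0,0],"turn":[0,0,0],"gripper":0},
])

```text
t: 15.1
ee_pos: [0.5774, -0.2517, 0.2612]
eef_rot: [[-0.076, 0.997, 0.001], [0.997, 0.076, 0.0], [-0.0, 0.001, -1.0]]
force: [-0.9, 0.4, 1.3]
finger_gap: 0.0135
grip_force: 30.0
```

Request:
drive_tool([
  {"linear":[0,0,-0.015],"turn":[0,0,0],"gripper":0},
  {"linear":[0,0,0],"turn":[0,0,0],"gripper":0},
])

```text
t: 15.35
ee_pos: [0.5774, -0.2518, 0.2611]
eef_rot: [[-0.076, 0.997, 0.001], [0.997, 0.076, 0.0], [-0.0, 0.001, -1.0]]
force: [-3.3, 2.4, 5.6]
finger_gap: 0.0136
grip_force: 30.0
```

```bash
python3 - <<'E'
from h import *
im,_=shot('scene');cv2.imwrite('pics/c3.png',cv2.resize(im[50:200,100:300],(800,600))[:,:,::-1])
E
```

```text
(no output)
```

View pics/c3.png

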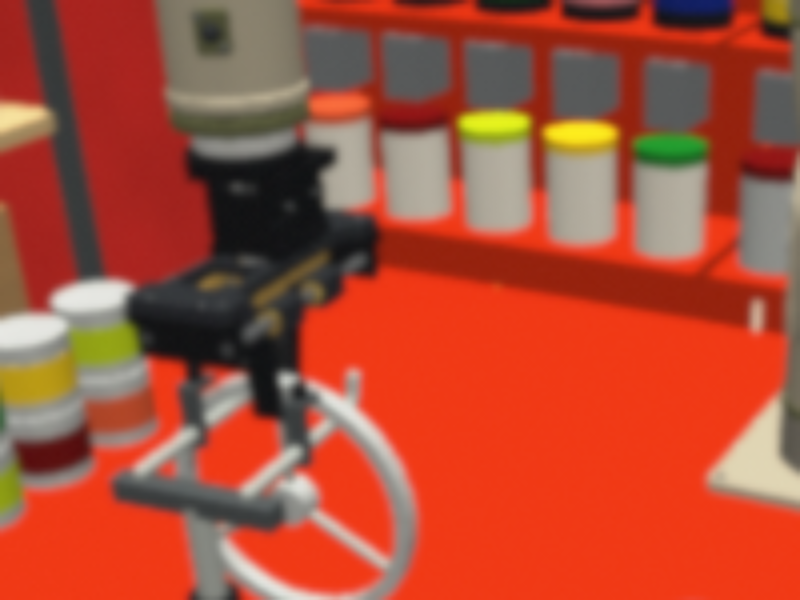

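The crop shows the rim over both prongs between the tips and the lips (prongs about 165,445 and 280,470). The force has gone from -3 to +5.6 N, so the prongs are felt. I ease off and centre.

Request:
drive_tool([
  {"linear":[0,0.01,0.01],"turn":[0,0,0],"gripper":0},
  {"linear":[0,0.01,0],"turn":[0,0,0],"gripper":0},
  {"linear":[0,0,0],"turn":[0,0,0],"gripper":0},
])

```text
t: 15.78
ee_pos: [0.5774, -0.2517, 0.2611]
eef_rot: [[-0.075, 0.997, 0.001], [0.997, 0.075, -0.001], [-0.001, 0.001, -1.0]]
force: [-1.5, -3.1, 5.1]
finger_gap: 0.0133
grip_force: 30.0
```

Request:
drive_tool([
  {"linear":[0.02,0.0015,0],"turn":[0,0,0],"gripper":0},
  {"linear":[0.03,0.0023,0],"turn":[0,0,0],"gripper":0},
  {"linear":[0.03,0.0023,0],"turn":[0,0,0],"gripper":0},
  {"linear":[0.03,0.0023,0],"turn":[0,0,0],"gripper":0},
])

```text
t: 16.27
ee_pos: [0.5802, -0.2515, 0.261]
eef_rot: [[-0.074, 0.997, -0.002], [0.997, 0.074, 0.0], [0.0, -0.002, -1.0]]
force: [-8.7, 0.3, 9.2]
finger_gap: 0.0135
grip_force: 30.1
```

Request:
drive_tool([
  {"linear":[0,0,0.02],"turn":[0,0,0],"gripper":0},
  {"linear":[0,0,0],"turn":[0,0,0],"gripper":0},
])

```text
t: 16.52
ee_pos: [0.5811, -0.2509, 0.2611]
eef_rot: [[-0.075, 0.997, -0.001], [0.997, 0.075, -0.0], [-0.0, -0.001, -1.0]]
force: [-4.2, -1.7, 2.9]
finger_gap: 0.0136
grip_force: 30.0
```

Request:
drive_tool([
  {"linear":[0,0,0.005],"turn":[0,0,0],"gripper":0},
  {"linear":[0,0,0],"turn":[0,0,0],"gripper":0},
])

```text
t: 16.77
ee_pos: [0.5817, -0.2505, 0.2612]
eef_rot: [[-0.076, 0.997, -0.0], [0.997, 0.076, 0.0], [0.0, -0.0, -1.0]]
force: [-1.3, -1.4, -0.8]
finger_gap: 0.0138
grip_force: 30.0
```

Request:
drive_tool([
  {"linear":[0.03,0.0023,0],"turn":[0,0,0],"gripper":0},
  {"linear":[0.03,0.0023,0],"turn":[0,0,0],"gripper":0},
  {"linear":[0.03,0.0023,0],"turn":[0,0,0],"gripper":0},
  {"linear":[0.03,0.0023,0],"turn":[0,0,0],"gripper":0},
  {"linear":[0.03,0.0023,0],"turn":[0,0,0],"gripper":0},
])

```text
t: 17.4
ee_pos: [0.5879, -0.2499, 0.2615]
eef_rot: [[-0.076, 0.997, 0.0], [0.997, 0.076, 0.0], [0.0, 0.0, -1.0]]
force: [-0.8, -0.1, -1.8]
finger_gap: 0.0137
grip_force: 30.0
```

Request:
drive_tool([
  {"linear":[0.03,0.0023,0],"turn":[0,0,0],"gripper":0},
  {"linear":[0.03,0.0023,0],"turn":[0,0,0],"gripper":0},
  {"linear":[0.03,0.0023,0],"turn":[0,0,0],"gripper":0},
  {"linear":[0.03,0.0023,0],"turn":[0,0,0],"gripper":0},
  {"linear":[0.03,0.0023,0],"turn":[0,0,0],"gripper":0},
])

```text
t: 18.02
ee_pos: [0.5938, -0.2496, 0.2616]
eef_rot: [[-0.076, 0.997, 0.0], [0.997, 0.076, 0.0], [0.0, 0.0, -1.0]]
force: [-1.0, -0.4, -2.3]
finger_gap: 0.0138
grip_force: 30.0
```

Request:
drive_tool([
  {"linear":[0.03,0.0023,-0.004],"turn":[0,0,0],"gripper":0},
  {"linear":[0.03,0.0023,0],"turn":[0,0,0],"gripper":0},
  {"linear":[0.03,0.0023,0],"turn":[0,0,0],"gripper":0},
  {"linear":[0.03,0.0023,0],"turn":[0,0,0],"gripper":0},
  {"linear":[0.03,0.0023,0],"turn":[0,0,0],"gripper":0},
  {"linear":[0.03,0.0023,0],"turn":[0,0,0],"gripper":0},
  {"linear":[0.03,0.0023,0],"turn":[0,0,0],"gripper":0},
])

```text
t: 18.9
ee_pos: [0.6022, -0.2491, 0.2614]
eef_rot: [[-0.075, 0.997, 0.0], [0.997, 0.075, 0.0], [-0.0, 0.0, -1.0]]
force: [-0.3, -0.9, -2.9]
finger_gap: 0.0137
grip_force: 30.0
```

Request:
drive_tool([
  {"linear":[0.02,0.0015,0],"turn":[0,0,0],"gripper":0},
  {"linear":[0.02,0.0015,0],"turn":[0,0,0],"gripper":0},
  {"linear":[0.02,0.0015,0],"turn":[0,0,0],"gripper":0},
])

```text
t: 19.27
ee_pos: [0.6045, -0.2489, 0.2614]
eef_rot: [[-0.075, 0.997, 0.0], [0.997, 0.075, 0.0], [0.0, 0.0, -1.0]]
force: [-0.9, -0.7, -2.9]
finger_gap: 0.0133
grip_force: 30.0
```

Request:
drive_tool([
  {"linear":[0.02,0.0015,0],"turn":[0,0,0],"gripper":0},
  {"linear":[0.02,0.0015,0],"turn":[0,0,0],"gripper":0},
])

```text
t: 19.52
ee_pos: [0.6061, -0.2487, 0.2614]
eef_rot: [[-0.076, 0.997, 0.0], [0.997, 0.076, 0.0], [0.0, 0.0, -1.0]]
force: [-0.1, -0.2, -2.4]
finger_gap: 0.0137
grip_force: 30.0
```

Request:
drive_tool([
  {"linear":[0.015,0.001,-0.004],"turn":[0,0,0],"gripper":0},
  {"linear":[0.015,0.001,-0.004],"turn":[0,0,0],"gripper":0},
])

```text
t: 19.77
ee_pos: [0.6072, -0.2488, 0.2612]
eef_rot: [[-0.075, 0.997, 0.0], [0.997, 0.075, -0.0], [-0.0, 0.0, -1.0]]
force: [-1.9, -0.7, 0.1]
finger_gap: 0.0139
grip_force: 30.0
```

Request:
drive_tool([
  {"linear":[0.015,0.001,0],"turn":[0,0,0],"gripper":0},
  {"linear":[0.015,0.001,0],"turn":[0,0,0],"gripper":0},
])

```text
t: 20.02
ee_pos: [0.6084, -0.2488, 0.2612]
eef_rot: [[-0.075, 0.997, 0.0], [0.997, 0.075, -0.0], [-0.0, 0.0, -1.0]]
force: [-2.3, -0.2, -0.3]
finger_gap: 0.0138
grip_force: 30.0
```

Request:
drive_tool([
  {"linear":[0.015,0.001,0],"turn":[0,0,0],"gripper":0},
  {"linear":[0.015,0.001,0],"turn":[0,0,0],"gripper":0},
])

```text
t: 20.27
ee_pos: [0.6091, -0.2487, 0.2612]
eef_rot: [[-0.075, 0.997, -0.001], [0.997, 0.075, 0.0], [0.0, -0.001, -1.0]]
force: [-8.0, 0.4, 2.3]
finger_gap: 0.0136
grip_force: 30.0
```

Request:
drive_tool([
  {"linear":[-0.008,-0.001,0],"turn":[0,0,0],"gripper":0},
  {"linear":[0,0,0],"turn":[0,0,0],"gripper":0},
])

```text
t: 20.52
ee_pos: [0.6091, -0.2487, 0.2612]
eef_rot: [[-0.075, 0.997, -0.0], [0.997, 0.075, 0.0], [0.0, -0.0, -1.0]]
force: [-6.4, -1.0, 2.2]
finger_gap: 0.0131
grip_force: 30.0
```

```bash
python3 - <<'E'
from h import *
im,_=shot('scene');w,_=shot('wrist')
cv2.imwrite('pics/c4.png',np.hstack([cv2.resize(im[80:200,100:220],(400,400)),cv2.resize(w,(533,400))[:,60:460]])[:,:,::-1])
print(env.get_obs()['force'],env.get_obs()['ft_torque'])
E
```

```text
[-4.84997658 -0.68983968  1.88107267] [-0.14888968  1.23363341 -0.09308322]
```

View pics/c4.png

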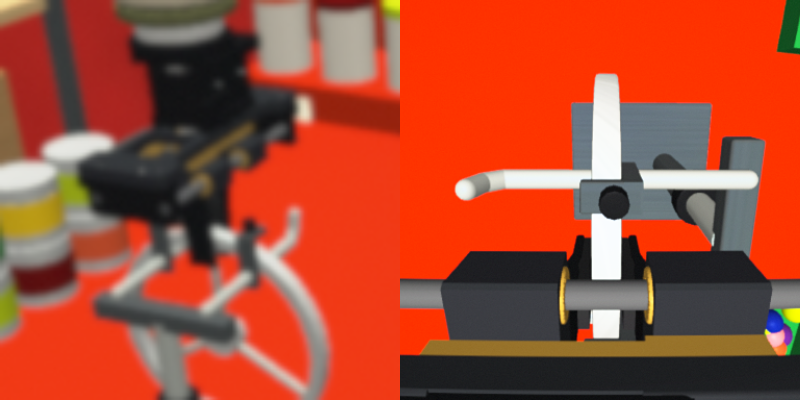

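The wrist view shows the rim (605,160) under the lip and screw (612,200), back against the lip block. I ease off and open partly.

Request:
drive_tool([
  {"linear":[-0.012,-0.001,0],"turn":[0,0,0],"gripper":0},
  {"linear":[0,0,0],"turn":[0,0,0],"gripper":0.4},
  {"linear":[0,0,0],"turn":[0,0,0],"gripper":0.4},
  {"linear":[0,0,0],"turn":[0,0,0],"gripper":0.4},
  {"linear":[0,0,0],"turn":[0,0,0],"gripper":0.4},
  {"linear":[0,0,0],"turn":[0,0,0],"gripper":0.4},
])

```text
t: 21.38
ee_pos: [0.609, -0.2486, 0.2611]
eef_rot: [[-0.076, 0.997, 0.0], [0.997, 0.076, 0.0], [0.0, 0.0, -1.0]]
force: [0.1, -0.2, -0.3]
finger_gap: 0.0346
grip_force: 0.0
```

```bash
cat > fit.py <<'E'
from h import *
from scipy.optimize import least_squares
c,s=np.cos(np.radians(4.5)),np.sin(np.radians(4.5))
for n in('scene','top','wrist'):
    shot(n);P=cloud(n)[1].reshape(-1,3);Q=P[~np.isnan(P[:,2])]
    k=(abs(Q[:,0]-.61)<.03)&(abs(Q[:,1]+.2475)<.1)&(Q[:,2]>.09)&(Q[:,2]<.295);q=Q[k]
    r0=np.hypot(q[:,1]+.2475,q[:,2]-.193);q=q[(r0>.08)&(r0<.1)]
    def res(p):
        d=q-p[:3];a,b=p[3:];u=d@np.array([np.cos(a)*np.cos(b),np.sin(a)*np.cos(b),np.sin(b)]);r=np.sqrt(np.maximum((d*d).sum(1)-u*u,0))
        dx=np.abs(u)-.007;dr=np.abs(r-.089)-.006
        return np.hypot(np.maximum(dx,0),np.maximum(dr,0))+np.minimum(np.maximum(dx,dr),0)
    f=least_squares(res,[.61,-.2475,.193,.077,0],x_scale=[.01,.01,.01,.1,.1],loss='soft_l1',f_scale=.001)
    d=f.x[:2]-[.607,-.2477]
    print(n,len(q),f.x[:3].round(4),np.degrees(f.x[3:]).round(1),'stand xy',(d@[c,s]).round(4),(d@[-s,c]).round(4))
E
python3 fit.py
```

```text
scene 915 [ 0.6119 -0.2475  0.1926] [ 6.2 -2.2] stand xy 0.0049 -0.0002
top 627 [ 0.609  -0.2485  0.1935] [ 4.8 -0.5] stand xy 0.002 -0.0009
wrist 8112 [ 0.6081 -0.249   0.1927] [ 3.8 -1.6] stand xy 0.001 -0.0014
```

Released, and the wheel is home. I withdraw straight up.

Request:
drive_tool([
  {"linear":[0,0,0.1],"turn":[0,0,0],"gripper":0.4},
  {"linear":[0,0,0.2],"turn":[0,0,0],"gripper":0.4},
  {"linear":[0,0,0.3],"turn":[0,0,0],"gripper":0.4},
  {"linear":[0,0,0.5],"turn":[0,0,0],"gripper":0.4},
  {"linear":[0,0,0.7],"turn":[0,0,0],"gripper":0.4},
  {"linear":[0,0,0.7],"turn":[0,0,0],"gripper":0.4},
  {"linear":[0,0,0.5],"turn":[0,0,0],"gripper":0.4},
  {"linear":[0,0,0],"turn":[0,0,0],"gripper":0.4},
  {"linear":[0,0,0],"turn":[0,0,0],"gripper":0.4},
  {"linear":[0,0,0],"turn":[0,0,0],"gripper":0.4},
])

```text
t: 22.78
ee_pos: [0.6087, -0.2483, 0.3801]
eef_rot: [[-0.076, 0.997, -0.001], [0.997, 0.076, 0.001], [0.001, -0.001, -1.0]]
force: [-0.4, -0.1, 0.3]
finger_gap: 0.035
grip_force: 0.0
```

```bash
python3 fit.py; python3 - <<'E'
from h import *
im=np.load('pics/scene.npz')['im'];w=np.load('pics/wrist.npz')['im']
cv2.imwrite('pics/c5.png',np.hstack([cv2.resize(im[80:220,90:230],(400,400)),cv2.resize(w,(533,400))[:,60:460]])[:,:,::-1])
E
```

```text
scene 874 [ 0.6089 -0.2481  0.1922] [ 4.3 -0.7] stand xy 0.0019 -0.0006
top 876 [ 0.6079 -0.2481  0.1932] [ 4.  -0.1] stand xy 0.0009 -0.0005
wrist 2931 [ 0.6042 -0.2489  0.1926] [ 1.9 -3.5] stand xy -0.0029 -0.001
```

View pics/c5.png

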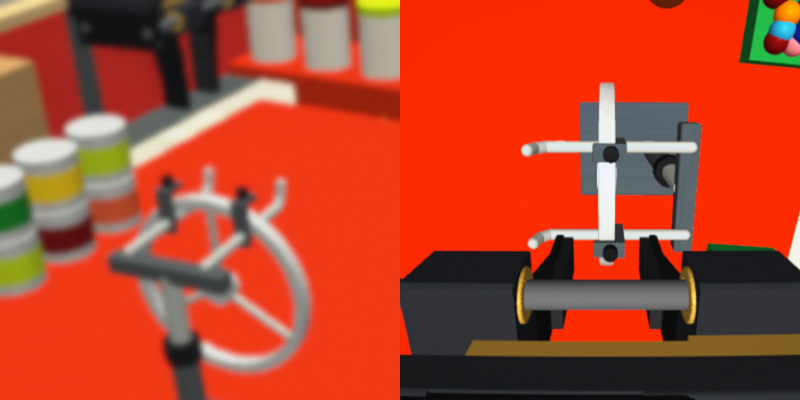

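The rim hangs under both lips (scene 165,185 and 240,200), upright and free of the fingers. The scene and top fits put it within about 2 mm of the felt stop.

```bash
python3 -c "
from plant import env
print(env.job_done())"
```

```text
the job is handed in; nothing more can be done
None
```

The wheel hangs released on both prongs under the lips, about 2 mm or less from the felt back stops, and the job is handed in at about 23 s; `job_done` returned no verdict, and I didn't re-measure the tin, cup and jar after the lift, though the carried wheel passed above them.

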